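# Turn the display magnifier into its clamped bayonet socket

### The arm

A 6-joint arm with a two-finger parallel gripper is mounted at the origin on the work surface. World frame = base frame: x ahead of the robot, y to its left, z up, the work surface at z = 0. Lengths are in m, angles in degrees, forces in N, time in s.
With the tool pointing down it reaches from about 0.35 to 0.875 m from the base axis. Payload 4.2 kg.
Tool frame: the origin (TCP) lies on the centre line of the jaws, within the pads' length; the fingertips stand 17 mm ahead of it and the grasp point (between the pads) lies 2 mm behind it; z points along the fingers, y is the direction in which the jaws open and shut (so a half turn about z gives the same grasp; the last joint's range is limited). The gripper opens to 87 mm and grips with 3 to 60 N. Pads are 19 mm wide; open, the fingers measure 117 mm over their backs; the gripper's body (75 mm by 190 mm) begins 51 mm behind the grasp point.
Start: joints at [14.817, 22.042, 0.453, 0, -68.411, -14.817], TCP at [0.625, 0, 0.24] pointing down, gripper open.
Joint ranges: [-179.83, 179.83], [-69.29, 118.12], [-61.27, 80.66], [-181.25, 117.63], [-171.15, -9.14], [-177.46, 177.46]. Speed limits (degrees/s): [159.86, 159.86, 180, 180, 180, 180].

### API

Orientations are given as a 3x3 rotation matrix whose columns are the frame's x, y, z axes.
In Python, from station import * gives the robot as it stands.
- The arm moves only by the tool play_rows, never from a script. Its argument "targets" is a list that holds one entry, the list of rows, each a list of 5 numbers: the closure, from 0 (fully open) to 1 (shut), then the shift along the world's x, y, z in m, then the turn about the world's z in rad. In form: [[[gripper, x, y, z, twist], ...]]. A call has 1 to 5 rows; each row is the pose to reach, as a shift and turn from the pose commanded when the call began; what a row does not reach only later rows make up. A row lasts 1/12 s, in which the tool goes at most 41.7 mm and 7.16 degrees, less where a joint would pass 70% of its speed; a pose out of reach is approached as far as the arm can. A call with a gripper value outside its range is refused whole. The fingers move at their own pace and stop on an object; the grip force is fixed at half the most. Time passes only in rows, so rows that repeat a pose let the fingers close. It gives the time, the measured TCP pose, the force and the opening at its end, in the units of the state.
- sense(): the state, without advancing time (a new reading comes with each control period).
- capture(name): name is "scene" or "side" or "wrist"; returns the picture (420x560x3 uint8, blue, green, red); there is no depth.
- get_calibration(name): a dict with "camera_matrix" (3x3 intrinsics, pixels), "T" (4x4, takes a point from camera to world coordinates). Camera axes: x right, y up, looking along -z (the intrinsics and any distortion apply to the point x, -y, -z); pixel columns grow to the right and rows downward; lengths in m; the calibration is good to about 2 mm. A picture is of the moment at which its call begins: read the wrist's pose just before it. get_calibration takes no time and is no camera call; for the wrist camera it gives the pose at the moment of the call.
- finish_job(): hands the job in, once; it reports no verdict.
The state is a dict: "time_s": time; "joints": joint angles; "joint_velocities": joint speeds; "effort": joint torques, N m; "tcp_pos": TCP position; "ee_rot": TCP orientation; "wrist_force": force on the tool from outside, world axes, zero at the start; "moment": the same for the moment, N m; "gripper_width": opening from 0.0 (shut) to 1.0 (fully open).
Only numpy, scipy, OpenCV 4.12 (cv2) and the standard library are available. Lean on these libraries where they do the work, as an engineer would, in place of code of your own. Each camera call takes 0.05 s, during which the arm holds its last target. There are 200 camera calls.

### The job

Lift the brass magnifier out of its round teak stand and push its stem, lugs first through the slots, fully down into the steel socket clamped in the blue vice. Turn it clockwise (seen from above) until you feel the resistance rise, then go on 20 degrees past that point, stop and let go, without turning it farther or backing it off. Handle it gently, never forcing it against the socket, and leave the striker, the dish and the wooden coin alone.

Things in the scene. Friction and masses are not known exactly. Their poses are not given: they have to be found in the camera images.
- magnifier: Loose brass magnifier, 0.13 to 0.21 kg, standing upright in the teak stand. Origin: centre of the underside of its stem; z up along the stem. Stem: round, 18 mm diameter, z 0 to 26 mm. Two opposite lugs on the stem along its +x and -x axes, each 8 mm wide, reaching 15 mm from the axis, from z 2 to 8 mm. Flange 28 mm diameter, z 22 to 26 mm.
- grip (a point): On the magnifier's axis at z 48 mm, in its flat grip block: 30 mm along x, 14 mm thick along y, z 26 to 62 mm; pinch it across its thickness. Axes as the magnifier's.
- lens (a point): Centre of the magnifier's horizontal lens, 49 mm across its rim, 5 mm thick, on a short arm along the magnifier's +x: 56 mm from the stem's axis, at z 42 mm.
- socket: Fixed blue vice (base 130 x 110 mm) clamping a 48 mm square steel socket block, all at most 62 mm high; place and yaw vary. Origin: centre of its underside on the table; z up. In its top: a round bore of 21 mm diameter with two opposite slots along +x and -x, 11 mm wide, reaching 16.5 mm from the axis, through a 6 mm thick lip. The magnifier goes in either way round (its x along the socket's x or opposite).
- socket_seat (a point): On the socket's axis on the floor of the hollow under the lip, 45 mm above the table, where the stem's underside rests when fully down. Axes as the socket's. The hollow is 11 mm high; in it the lugs turn clockwise (the other way they meet a stop after about 6 degrees). After 2 to 66 degrees from the slots, different each time, they meet a hidden friction ring.
- socket_mouth (a point): Point on the socket's axis in its top face, 62 mm above the table (17 mm above the floor of the hollow). Before the lugs meet the hidden friction ring the torque to turn is nearly nil; from there on they drag the ring along against a steady friction torque of about 0.13 N m, and it stays where it is left.
- stand: Fixed round teak coaster stand, 90 mm diameter, 18 mm high, with a round recess 36 mm wide whose floor is 5 mm above the table; the magnifier's stem stands loosely in it. Origin: centre of its underside.
- striker: Loose swirled green resin striker, 41 mm disc 10 mm thick, a bystander. Origin: centre of its underside.
- dish: Loose white ceramic dish, 84 mm across, 22 mm high, a bystander. Origin: centre of its underside.
- coin: Loose wooden carrom coin, 31 mm disc 8 mm thick, a bystander. Origin: centre of its underside.
There are look-alikes about, which are no part of the job. What is meant by the magnifier is not turquoise, and is the smaller of those in its own colour. Of the things that look like the socket, the smaller one is meant.

How it is judged:
By the outcome, as a careful person would: the job done as asked, in the order asked, and still so for the second after the job is handed in, with the robot touching nothing.
It also fails if it takes over 64 s, if anything falls off the work surface, if the arm or the gripper's body presses on something with over 40 N, if the wrist force passes 120 N, or if a joint passes its speed limit or range.

## Working session

There is one attempt and no reset: what is moved stays moved. The work goes in short steps, Python scripts to look and compute and a tool call to move; the robot and the scene stay as the last step left them, time stands still between calls to the robot, and variables do not carry over. Pictures are saved under pics/ and viewed, on a budget of 10 in all, crops included, one or two more only if the job needs it, and the job is handed in when it is done.

Besides the shell and the picture viewer there is one more tool, called as a command line: name --argument value ..., lists and objects as JSON in quotes. play_rows: Moves the arm, as the interface text tells. Its arguments: {"type":"object","properties":{"targets":{"type":"array","items":{"type":"array","items":{"type":"array","items":{"type":"number"}}}}},"required":["targets"]}

```bash
mkdir -p pics; ls
cat > h.py <<'E'
from station import *
import numpy as np, cv2
def ray(cal,u,v):
    K=cal["camera_matrix"];T=np.array(cal["T"])
    d=cv2.undistortPoints(np.array([[[u,v]]],float),np.array(K),np.array(cal.get("distortion",np.zeros(5)),float)).ravel()
    r=T[:3,:3]@np.array([d[0],-d[1],-1]);return T[:3,3],r/np.linalg.norm(r)
def plane(cal,u,v,z):
    o,r=ray(cal,u,v);return o+r*(z-o[2])/r[2]
def proj(cal,p):
    T=np.linalg.inv(np.array(cal["T"]));q=T[:3,:3]@np.array(p)+T[:3,3];q=np.array([q[0],-q[1],-q[2]])
    k=np.array(cal["camera_matrix"])@q;return k[:2]/k[2]
E
python3 - <<'E'
from h import *
for n in ["scene","side","wrist"]:
    c=get_calibration(n);print(n,c.keys(),np.round(np.array(c["T"]),3).tolist(),np.array(c["camera_matrix"]).round(0).tolist())
    cv2.imwrite(f"pics/{n}0.png",capture(n))
s=sense();print(s["time_s"],s["tcp_pos"],s["ee_rot"],s["wrist_force"])
E
```

```text
pics
scene dict_keys(['camera_matrix', 'T']) [[-0.017, -0.676, 0.736, 1.386], [1.0, -0.009, 0.015, 0.061], [-0.003, 0.736, 0.676, 0.862], [0.0, 0.0, 0.0, 1.0]] [[486.0, 0.0, 277.0], [0.0, 486.0, 211.0], [0.0, 0.0, 1.0]]
side dict_keys(['camera_matrix', 'T']) [[-0.943, 0.256, -0.214, 0.286], [-0.333, -0.691, 0.641, 0.74], [0.016, 0.676, 0.737, 0.855], [0.0, 0.0, 0.0, 1.0]] [[480.0, 0.0, 274.0], [0.0, 480.0, 214.0], [0.0, 0.0, 1.0]]
wrist dict_keys(['camera_matrix', 'T']) [[-1.0, 0.001, 0.002, 0.625], [-0.001, -0.965, -0.263, -0.072], [0.002, -0.263, 0.965, 0.385], [0.0, 0.0, 0.0, 1.0]] [[364.0, 0.0, 281.0], [0.0, 364.0, 206.0], [0.0, 0.0, 1.0]]
0.15 [6.24560042e-01 3.18098392e-05 2.38732681e-01] [[-1.10080358e-04 -9.99998584e-01 -1.67944825e-03]
 [-9.99999989e-01  1.10254430e-04 -1.03555706e-04]
 [ 1.03740726e-04  1.67943684e-03 -9.99998584e-01]] [0.19297006 0.48596203 0.41592815]
```

View pics/scene0.png

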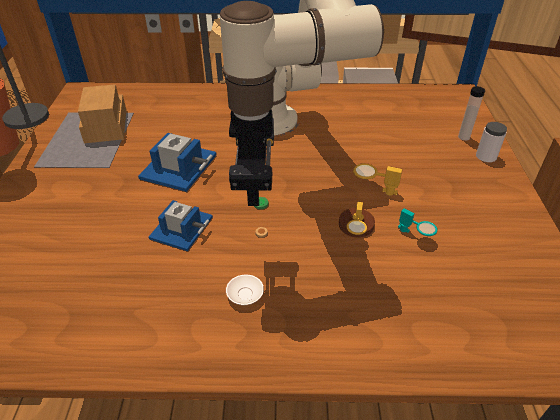

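View pics/wrist0.png

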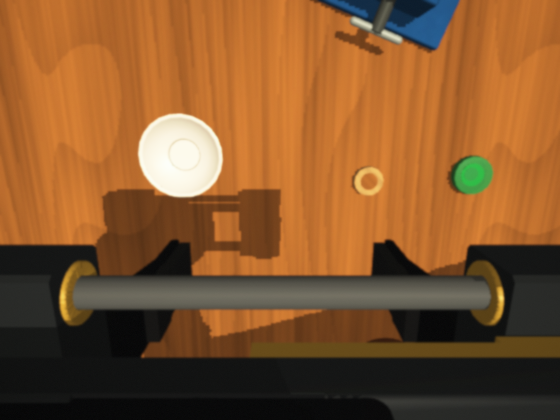

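Scene: brass magnifiers at (357,217), in the stand, and (392,180), larger; a turquoise one is at (408,220). Vices are at (178,155), larger, and (180,215), smaller. I take the stand one and the near vice, and check both in a close crop.

Run:
```python
from h import *
c=get_calibration("scene");a=cv2.imread("pics/scene0.png")
cs=get_calibration("side");b=cv2.imread("pics/side0.png")
st=plane(c,357,222,.018);so=plane(c,179,211,.062)
print("stand",st,"socket",so,proj(cs,st),proj(cs,so))
for n,p in [("coin",(262,232)),("striker",(261,203)),("dish",(245,292)),("bigvice",(178,150)),("brass2",(392,190))]:print(n,plane(c,*p,0.01 if n!="bigvice" else .07).round(3))
def crop(im,u,v,w=50,h=37):
    u=int(np.clip(u,w,560-w));v=int(np.clip(v,h,420-h))
    return cv2.resize(im[v-h:v+h,u-w:u+w],(400,296),interpolation=cv2.INTER_CUBIC)
t=np.vstack([np.hstack([crop(a,370,205),crop(a,180,220)]),np.hstack([crop(b,*proj(cs,st)),crop(b,*proj(cs,so))])])
cv2.imwrite("pics/crop1.png",t)
# blue vice sizes
hsv=cv2.cvtColor(a,cv2.COLOR_BGR2HSV);m=cv2.inRange(hsv,(100,130,40),(125,255,255));m[:100]=0
cn,_=cv2.findContours(m,cv2.RETR_EXTERNAL,cv2.CHAIN_APPROX_SIMPLE)
for k in cn:
    if cv2.contourArea(k)>300:
        p=np.array([plane(c,*q[0],.01)[:2] for q in k],np.float32);print("blue",cv2.boundingRect(k),cv2.minAreaRect(p))
```

```text
stand [0.50731938 0.24293977 0.018     ] socket [ 0.52008677 -0.19521513  0.062     ] [246.79773705 294.98346703] [304.74763265 148.09237963]
coin [0.538 0.006 0.01 ]
striker [ 0.43  -0.001  0.01 ]
dish [ 0.724 -0.024  0.01 ]
bigvice [ 0.278 -0.237  0.07 ]
brass2 [0.372 0.353 0.01 ]
blue (149, 201, 63, 50) ((0.5117660760879517, -0.20324014127254486), (0.12720778584480286, 0.14602543413639069), 69.14686584472656)
blue (139, 133, 77, 59) ((0.2428949773311615, -0.25769951939582825), (0.19499769806861877, 0.23021388053894043), 69.65681457519531)
```

View pics/crop1.png

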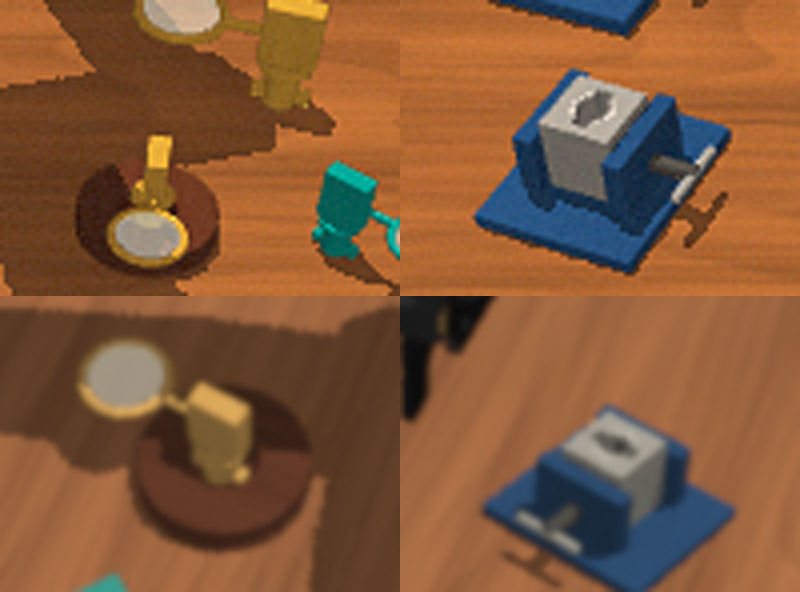

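The crop confirms both choices: the small brass magnifier sits in the teak stand, lens toward about +x, and the smaller vice has the double-slotted bore. I'll view the stand from the wrist.

play_rows --targets '[[[0,-0.013,0.038,0,0],[0,-0.026,0.076,0,0],[0,-0.039,0.114,0,0],[0,-0.052,0.152,0,0],[0,-0.065,0.19,0,0]]]'

```text
time_s: 0.57
tcp_pos: [0.559, 0.1914, 0.2393]
ee_rot: [[-0.001, -1.0, -0.0], [-1.0, 0.001, -0.0], [0.0, 0.0, -1.0]]
wrist_force: [1.1, -0.2, 0.1]
gripper_width: 0.995
```

play_rows --targets '[[[0,-0.013,0.038,0,0],[0,-0.026,0.076,0,0],[0,-0.03,0.087,0,0],[0,-0.03,0.087,0,0],[0,-0.03,0.087,0,0]]]'

```text
time_s: 0.98
tcp_pos: [0.5296, 0.2774, 0.2392]
ee_rot: [[0.002, -1.0, -0.001], [-1.0, -0.002, -0.001], [0.001, 0.001, -1.0]]
wrist_force: [-0.0, 0.3, 0.1]
gripper_width: 0.998
```

Run:
```python
from h import *
s=sense();print(s["time_s"],s["tcp_pos"],np.array(s["ee_rot"]).round(3).tolist(),s["joints"])
np.save("cal1.npy",get_calibration("wrist"),allow_pickle=True);im=capture("wrist")
cv2.imwrite("pics/w1.png",im)
```

```text
0.9833 [0.52957139 0.27737668 0.23916764] [[0.002, -1.0, -0.001], [-1.0, -0.002, -0.001], [0.001, 0.001, -1.0]] [ 4.31484809e+01  1.94408104e+01 -3.53744909e+00 -5.42764586e-05
 -6.70784374e+01 -4.30598610e+01]
```

View pics/w1.png

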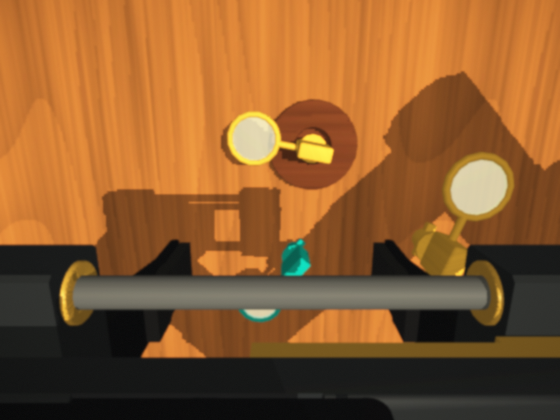

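Wrist view: lens at (253,138), block top at (315,151), stand centre at (312,144).

Run:
```python
from h import *
c=np.load("cal1.npy",allow_pickle=True).item();a=cv2.imread("pics/w1.png")
hsv=cv2.cvtColor(a,cv2.COLOR_BGR2HSV)
m=cv2.inRange(hsv,(20,150,190),(35,255,255));m[:100]=0;m[185:]=0;m[:,:295]=0;m[:,350:]=0
m=cv2.morphologyEx(m,cv2.MORPH_OPEN,np.ones((5,5)))
cn,_=cv2.findContours(m,cv2.RETR_EXTERNAL,cv2.CHAIN_APPROX_NONE)
k=max(cn,key=cv2.contourArea);print("px",cv2.minAreaRect(k),cv2.boundingRect(k))
p=np.array([plane(c,*q[0],.067)[:2]*1000 for q in k],np.float32);r=cv2.minAreaRect(p);print("block",r)
m2=cv2.inRange(hsv,(20,120,120),(35,255,255));m2[:,285:]=0;m2[:100]=0;m2[180:]=0;m2[:,:215]=0
cn,_=cv2.findContours(m2,cv2.RETR_EXTERNAL,cv2.CHAIN_APPROX_NONE);k=max(cn,key=cv2.contourArea)
k=k[k[:,0,0]<276]
p=np.array([plane(c,*q[0],.047)[:2]*1000 for q in k],np.float32);e=cv2.fitEllipse(p);print("lens",e)
d=np.array(e[0])-np.array(r[0]);print("dist",np.hypot(*d),"yaw",np.degrees(np.arctan2(d[1],d[0])))
m3=cv2.inRange(hsv,(0,80,30),(14,255,130))
cv2.imwrite("pics/c2.png",np.hstack([cv2.resize(a[100:200,210:360],(600,400),interpolation=cv2.INTER_CUBIC)]))
```

```text
px ((315.9054260253906, 148.0675811767578), (34.03059005737305, 26.13943862915039), 9.462322235107422) (298, 135, 35, 28)
block ((499.5397033691406, 240.19851684570312), (22.497323989868164, 29.776288986206055), 81.34632110595703)
lens ((555.0443115234375, 233.67462158203125), (47.747493743896484, 47.828346252441406), 67.07791137695312)
dist 55.886695516673726 yaw -6.703667957418997
```

View pics/c2.png

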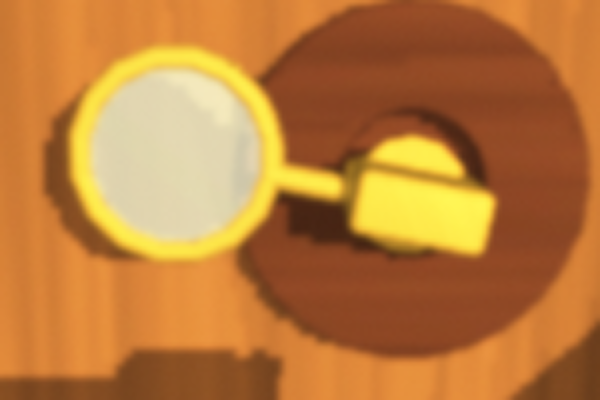

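Run:
```python
from h import *
c=np.load("cal1.npy",allow_pickle=True).item()
q=np.array([plane(c,210+x/4,100+y/4,.067)*1000 for x,y in [(362,166),(497,190),(484,256),(350,232)]])[:,:2]
print(q.round(1),q.mean(0),[np.hypot(*(q[i]-q[i-1])).round(1) for i in range(4)])
d=q[0]-q[1]+q[3]-q[2];print(np.degrees(np.arctan2(d[1],d[0])))
d=np.array([555.0,233.7])-q.mean(0);print(np.hypot(*d),np.degrees(np.arctan2(d[1],d[0])))
print(plane(c,210+412/4,100+178/4,.018))
```

```text
[[513.1 234.5]
 [483.7 239.6]
 [485.9 254. ]
 [515.5 248.8]] [499.54038364 244.19165149] [np.float64(14.5), np.float64(29.8), np.float64(14.6), np.float64(30.0)]
-9.880667758245213
56.44327947189544 -10.712416498249086
[0.49790692 0.24188305 0.018     ]
```

play_rows --targets '[[[0,0,-0.041,0,0],[0,0,-0.082,0,0],[0,0,-0.123,0,0],[0,0,-0.164,0,0],[0,0,-0.205,0,0]]]'

```text
time_s: 1.45
tcp_pos: [0.5295, 0.0685, 0.2397]
ee_rot: [[-0.002, -1.0, 0.0], [-1.0, 0.002, -0.0], [0.0, -0.0, -1.0]]
wrist_force: [0.2, 0.3, 0.4]
gripper_width: 0.996
```

play_rows --targets '[[[0,0,-0.041,0,0],[0,0,-0.082,0,0],[0,0,-0.123,0,0],[0,0,-0.164,0,0],[0,0,-0.205,0,0]]]'

```text
time_s: 1.87
tcp_pos: [0.5288, -0.1366, 0.2398]
ee_rot: [[-0.002, -1.0, 0.0], [-1.0, 0.002, -0.0], [0.0, -0.0, -1.0]]
wrist_force: [0.5, 0.3, -0.4]
gripper_width: 1.0
```

play_rows --targets '[[[0,-0.01,-0.025,-0.03,0],[0,-0.01,-0.025,-0.05,0],[0,-0.01,-0.025,-0.05,0],[0,-0.01,-0.025,-0.05,0]]]'

```text
time_s: 2.2
tcp_pos: [0.519, -0.1596, 0.1891]
ee_rot: [[-0.002, -1.0, -0.002], [-1.0, 0.002, -0.001], [0.001, 0.002, -1.0]]
wrist_force: [0.7, -1.3, 0.5]
gripper_width: 0.997
```

Run:
```python
from h import *
s=sense();print(s["time_s"],s["tcp_pos"],s["joints"])
c=get_calibration("wrist");np.save("cal2.npy",c,allow_pickle=True);im=capture("wrist")
cv2.imwrite("pics/w2.png",im)
u,v=proj(c,[.52,-.195,.062]);print(u,v);u=int(u);v=int(np.clip(v,60,360))
cv2.imwrite("pics/c3.png",cv2.resize(im[v-60:v+60,u-80:u+80],(800,600),interpolation=cv2.INTER_CUBIC));print(u-80,v-60)
```

```text
2.2 [ 0.51903744 -0.15959574  0.18912535] [ 3.85247377e-02  1.66339783e+01 -1.53394127e+01  3.37241500e-02
 -5.81526245e+01 -1.96525997e-01]
279.75496029120654 157.05513827156625
199 97
```

View pics/c3.png

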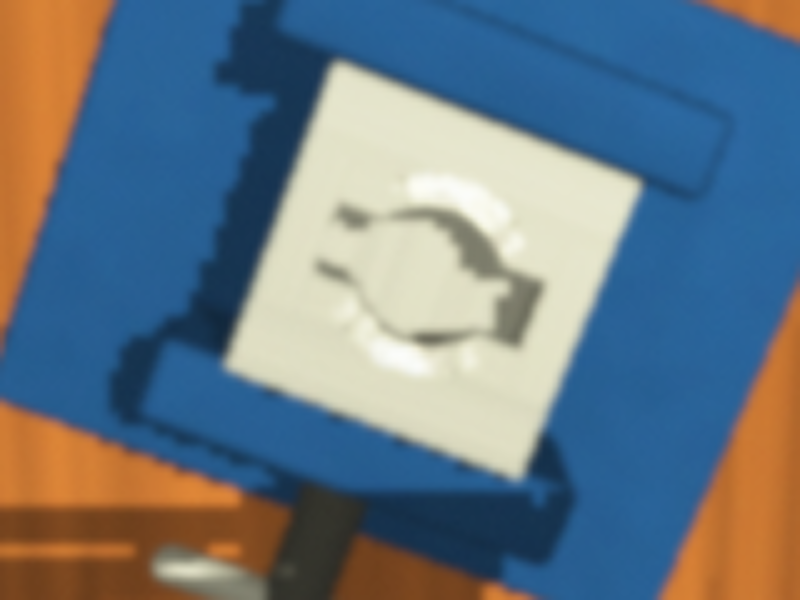

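Run:
```python
from h import *
c=np.load("cal2.npy",allow_pickle=True).item()
f=lambda L:np.array([plane(c,199+x/5-.4,97+y/5-.4,.062)*1000 for x,y in L])[:,:2]
q=f([(335,60),(643,183),(523,478),(226,368)])
print(q.round(1),q.mean(0),[np.hypot(*(q[i]-q[i-1])).round(1) for i in range(4)])
for d in (q[0]-q[1],q[3]-q[2]):print(np.degrees(np.arctan2(d[1],d[0])))
for d in (q[3]-q[0],q[2]-q[1]):print(np.degrees(np.arctan2(d[1],d[0]))-90)
s=f([(340,205),(318,265),(543,283),(520,348)]);print("slots",s.mean(0),s.round(1));d=s[0]+s[1]-s[2]-s[3];print(np.degrees(np.arctan2(d[1],d[0])),np.hypot(*d)/2)
w=f([(420,260)]);print(w)
# scene camera check
c=get_calibration("scene");o=[400/4]
# crop origin (130,183), scale 4
t=np.array([plane(c,130+x/4,183+y/4,.062)*1000 for x,y in [(176,70),(247,91),(211,133),(140,121)]]);print(t.mean(0))
```

```text
[[ 530.2 -230.2]
 [ 484.9 -212.6]
 [ 502.  -167.9]
 [ 547.3 -185.1]] [ 516.09708443 -198.92499952] [np.float64(48.2), np.float64(48.6), np.float64(47.8), np.float64(48.4)]
-21.245879877772595
-20.77903715866295
-20.74179452295877
-20.903718367274294
slots [ 516.24832891 -198.9809557 ] [[ 529.7 -209.4]
 [ 533.1 -200.6]
 [ 499.4 -197.9]
 [ 502.7 -188.1]]
-21.664657634892293 32.610365651924326
[[ 517.86361627 -201.30676711]]
[ 512.36306436 -197.99148488   62.        ]
```

play_rows --targets '[[[0,-0.01,-0.01,0,0.12],[0,-0.02,-0.02,0,0.24],[0,-0.03,-0.03,0,0.36],[0,-0.037,-0.033,0,0.48],[0,-0.037,-0.033,0,0.6]]]'

```text
time_s: 2.67
tcp_pos: [0.4831, -0.1912, 0.1918]
ee_rot: [[0.57, -0.822, 0.003], [-0.822, -0.57, -0.001], [0.002, -0.002, -1.0]]
wrist_force: [-0.3, -0.1, 1.1]
gripper_width: 1.002
```

play_rows --targets '[[[0,0,0,0,0.12],[0,0,0,0,0.24],[0,0,0,0,0.36],[0,0,0,0,0.48],[0,0,0,0,0.6]]]'

```text
time_s: 3.08
tcp_pos: [0.4845, -0.1905, 0.1918]
ee_rot: [[0.935, -0.355, 0.004], [-0.355, -0.935, -0.001], [0.004, -0.001, -1.0]]
wrist_force: [-0.5, -0.1, -0.4]
gripper_width: 0.998
```

play_rows --targets '[[[0,0,0,0,0.12],[0,0,0,0,0.193],[0,0,0,0,0.193],[0,0,0,0,0.193]]]'

```text
time_s: 3.42
tcp_pos: [0.4841, -0.1906, 0.1911]
ee_rot: [[0.984, -0.177, 0.003], [-0.177, -0.984, -0.001], [0.003, 0.0, -1.0]]
wrist_force: [0.2, -0.1, -0.2]
gripper_width: 0.998
```

```bash
cat >> h.py <<'E'
def socktop(im,c,g):
    hsv=cv2.cvtColor(im,cv2.COLOR_BGR2HSV)
    m=cv2.inRange(hsv,(0,0,150),(180,70,255));u,v=proj(c,[*g,.062]).astype(int)
    w=np.zeros_like(m);cv2.circle(w,(int(u),int(v)),55,255,-1);m&=w
    m=cv2.morphologyEx(m,cv2.MORPH_OPEN,np.ones((5,5)))
    cn,_=cv2.findContours(m,cv2.RETR_EXTERNAL,cv2.CHAIN_APPROX_NONE);k=max(cn,key=cv2.contourArea)
    p=np.array([plane(c,*q[0],.062)[:2]*1000 for q in k],np.float32);return cv2.minAreaRect(p)
E
python3 - <<'E'
from h import *
s=sense();print(s["time_s"],s["tcp_pos"],s["joints"],np.array(s["ee_rot"]).round(3).tolist())
c=get_calibration("wrist");np.save("cal3.npy",c,allow_pickle=True);im=capture("wrist");cv2.imwrite("pics/w3.png",im)
print(proj(c,[.516,-.199,.062]))
print(socktop(cv2.imread("pics/w2.png"),np.load("cal2.npy",allow_pickle=True).item(),(.516,-.199)))
print(socktop(im,c,(.516,-.199)))
E
```

```text
3.4167 [ 0.48406352 -0.19056879  0.19113146] [-3.58673100e+00  1.42422268e+01 -1.84149106e+01  2.65755352e-02
 -5.71647416e+01  8.33514067e+01] [[0.984, -0.177, 0.003], [-0.177, -0.984, -0.001], [0.003, 0.0, -1.0]]
[284.46574257 160.56825055]
((516.3282470703125, -198.72213745117188), (48.90699005126953, 48.8529167175293), 68.96989440917969)
((534.0536499023438, -191.71348571777344), (22.378524780273438, 21.565528869628906), 69.245849609375)
```

Run:
```python
from h import *
im=cv2.imread("pics/w3.png");cv2.imwrite("pics/c4.png",cv2.resize(im[100:220,205:365],(800,600),interpolation=cv2.INTER_CUBIC))
```

```text
(no output)
```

View pics/c4.png

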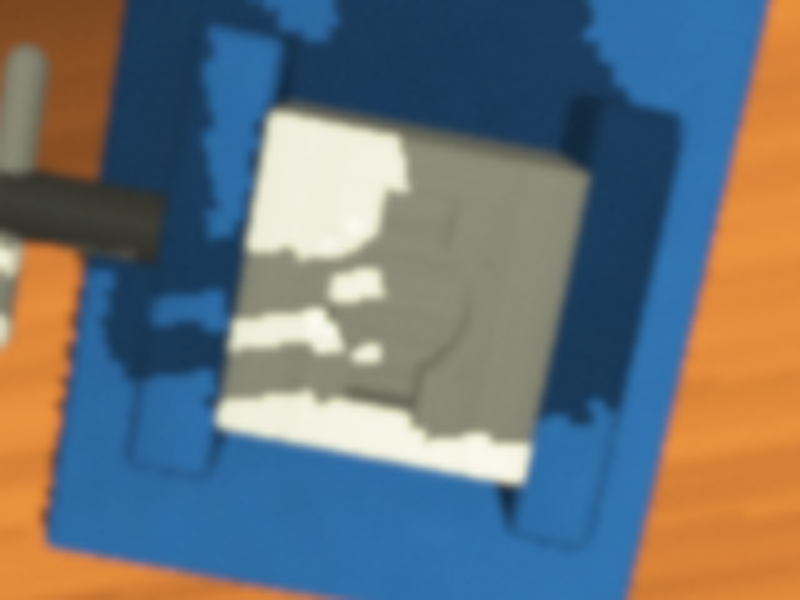

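Top corners in the crop: (270,112), (587,174), (527,485), (216,428).

Run:
```python
from h import *
c=np.load("cal3.npy",allow_pickle=True).item()
q=np.array([plane(c,205+x/5-.4,100+y/5-.4,.062)*1000 for x,y in [(270,112),(587,174),(527,485),(216,428)]])[:,:2]
print(q.mean(0),[np.hypot(*(q[i]-q[i-1])).round(1) for i in range(4)])
for i in range(4):
    d=q[i]-q[i-1];print(np.degrees(np.arctan2(d[1],d[0]))%90)
B=np.array([516.2,-198.85]);A=q.mean(0)
# meas = true + R(yaw) b ; tool yaw twist 0 and 79.8deg
t=np.radians(79.8);R=np.array([[np.cos(t),-np.sin(t)],[np.sin(t),np.cos(t)]])
b=np.linalg.solve(R-np.eye(2),A-B);print("bias",b,"true socket",B-b, "true mag",np.array([499.5,244.2])-b)
```

```text
[ 516.19872707 -199.14187091] [np.float64(48.5), np.float64(47.9), np.float64(48.3), np.float64(49.1)]
69.02373933244232
69.02939440502256
70.37767774104205
69.22873111518444
bias [-0.17390038  0.14669666] true socket [ 516.37390038 -198.99669666] true mag [499.67390038 244.05330334]
```

play_rows --targets '[[[0,0.0016,0.041,0,0],[0,0.003,0.082,0,0],[0,0.005,0.123,0,0],[0,0.006,0.164,0,0],[0,0.008,0.205,0,0]]]'

```text
time_s: 3.88
tcp_pos: [0.4909, 0.016, 0.1904]
ee_rot: [[0.984, -0.178, 0.001], [-0.178, -0.984, 0.0], [0.001, -0.001, -1.0]]
wrist_force: [1.1, 0.4, 0.6]
gripper_width: 1.001
```

play_rows --targets '[[[0,0.001,0.041,0,0],[0,0.003,0.082,0,0],[0,0.005,0.123,0,0],[0,0.006,0.164,0,0],[0,0.008,0.205,0,0]]]'

```text
time_s: 4.3
tcp_pos: [0.4987, 0.2215, 0.1904]
ee_rot: [[0.984, -0.177, 0.001], [-0.177, -0.984, 0.001], [0.001, -0.001, -1.0]]
wrist_force: [0.5, -0.6, -0.6]
gripper_width: 1.004
```

play_rows --targets '[[[0,0.0006,0.025,-0.02,0],[0,0.0006,0.025,-0.05,0],[0,0.0006,0.025,-0.08,0],[0,0.0006,0.025,-0.08,0],[0,0.0006,0.025,-0.08,0]]]'

```text
time_s: 4.72
tcp_pos: [0.4992, 0.2438, 0.1089]
ee_rot: [[0.984, -0.177, -0.002], [-0.177, -0.984, -0.003], [-0.002, 0.003, -1.0]]
wrist_force: [0.4, -0.2, 0.9]
gripper_width: 1.002
```

play_rows --targets '[[[0,0,0,-0.03,0],[0,0,0,-0.05,0],[0,0,0,-0.058,0],[0,0,0,-0.058,0],[0.3,0,0,-0.058,0]]]'

```text
time_s: 5.13
tcp_pos: [0.5009, 0.2446, 0.0533]
ee_rot: [[0.984, -0.177, 0.003], [-0.177, -0.984, 0.001], [0.002, -0.002, -1.0]]
wrist_force: [-0.1, 1.2, -0.6]
gripper_width: 0.977
```

play_rows --targets '[[[0.6,0,0,0,0],[0.75,0,0,0,0],[0.8,0,0,0,0],[0.9,0,0,0,0],[1,0,0,0,0]]]'

```text
time_s: 5.55
tcp_pos: [0.4998, 0.2442, 0.0521]
ee_rot: [[0.984, -0.177, 0.001], [-0.177, -0.984, 0.001], [0.001, -0.001, -1.0]]
wrist_force: [0.5, 0.1, 1.7]
gripper_width: 0.629
```

play_rows --targets '[[[1,0,0,0,0],[1,0,0,0,0],[1,0,0,0,0],[1,0,0,0,0],[1,0,0,0,0]]]'

```text
time_s: 5.97
tcp_pos: [0.4996, 0.244, 0.0515]
ee_rot: [[0.984, -0.177, -0.0], [-0.177, -0.984, -0.0], [-0.0, 0.0, -1.0]]
wrist_force: [-0.2, -0.1, -0.1]
gripper_width: 0.251
```

play_rows --targets '[[[1,0,0,0,0],[1,0,0,0,0],[1,0,0,0,0],[1,0,0,0,0],[1,0,0,0,0]]]'

```text
time_s: 6.38
tcp_pos: [0.4996, 0.244, 0.0515]
ee_rot: [[0.984, -0.177, -0.0], [-0.177, -0.984, 0.0], [-0.0, 0.0, -1.0]]
wrist_force: [-0.4, 0.1, 0.3]
gripper_width: 0.156
```

play_rows --targets '[[[1,0,0,0.01,0],[1,0,0,0.03,0],[1,0,0,0.06,0],[1,0,0,0.09,0],[1,0,0,0.108,0]]]'

```text
time_s: 6.8
tcp_pos: [0.5005, 0.2446, 0.1633]
ee_rot: [[0.984, -0.176, 0.004], [-0.176, -0.984, 0.002], [0.003, -0.003, -1.0]]
wrist_force: [0.8, 0.6, -1.6]
gripper_width: 0.155
```

play_rows --targets '[[[1,0.0016,-0.03,0,-0.02],[1,0.003,-0.07,0,-0.04],[1,0.005,-0.11,0,-0.06],[1,0.006,-0.15,0,-0.08],[1,0.008,-0.19,0,-0.1]]]'

```text
time_s: 7.22
tcp_pos: [0.5068, 0.0524, 0.1602]
ee_rot: [[0.962, -0.274, 0.0], [-0.274, -0.962, 0.0], [-0.0, -0.0, -1.0]]
wrist_force: [0.4, -0.6, -1.1]
gripper_width: 0.16
```

play_rows --targets '[[[1,0.0016,-0.04,0,-0.02],[1,0.003,-0.08,0,-0.04],[1,0.005,-0.12,0,-0.06],[1,0.006,-0.16,0,-0.08],[1,0.007,-0.2,0,-0.085]]]'

```text
time_s: 7.63
tcp_pos: [0.514, -0.1479, 0.1602]
ee_rot: [[0.935, -0.355, 0.0], [-0.355, -0.935, 0.0], [0.0, -0.0, -1.0]]
wrist_force: [0.4, -0.0, -1.7]
gripper_width: 0.16
```

play_rows --targets '[[[1,0.001,-0.03,0,0],[1,0.0017,-0.05,0,0],[1,0.0017,-0.053,-0.01,0],[1,0.0017,-0.053,-0.02,0],[1,0.0017,-0.053,-0.02,0]]]'

```text
time_s: 8.05
tcp_pos: [0.5141, -0.1983, 0.137]
ee_rot: [[0.934, -0.356, -0.006], [-0.356, -0.934, 0.002], [-0.006, 0.0, -1.0]]
wrist_force: [-0.1, 0.1, -2.4]
gripper_width: 0.157
```

Run:
```python
from h import *
s=sense();print(s["time_s"],s["tcp_pos"],s["joints"],np.array(s["ee_rot"]).round(3).tolist(),s["wrist_force"],s["moment"],s["gripper_width"])
P=[.5163,-.199,.1];L=[]
for n,d in [("scene",(75,56)),("side",(75,56))]:
    c=get_calibration(n);im=capture(n);cv2.imwrite(f"pics/{n}5.png",im);u,v=proj(c,P).astype(int);print(n,u,v)
    L.append(cv2.resize(im[v-60:v+60,u-40:u+40],(400,600),interpolation=cv2.INTER_CUBIC))
cv2.imwrite("pics/c5.png",np.hstack(L))
```

```text
8.05 [ 0.51407197 -0.19825223  0.13698643] [ -4.26975525  20.63936662 -17.86390852  -0.09358151 -51.82132367
  73.47192718] [[0.934, -0.356, -0.006], [-0.356, -0.934, 0.002], [-0.006, 0.0, -1.0]] [-0.11765563  0.08735528 -2.35245609] [-0.03207957  0.13865707 -0.00200398] 0.15696982132302637
scene 175 198
side 307 135
```

View pics/c5.png

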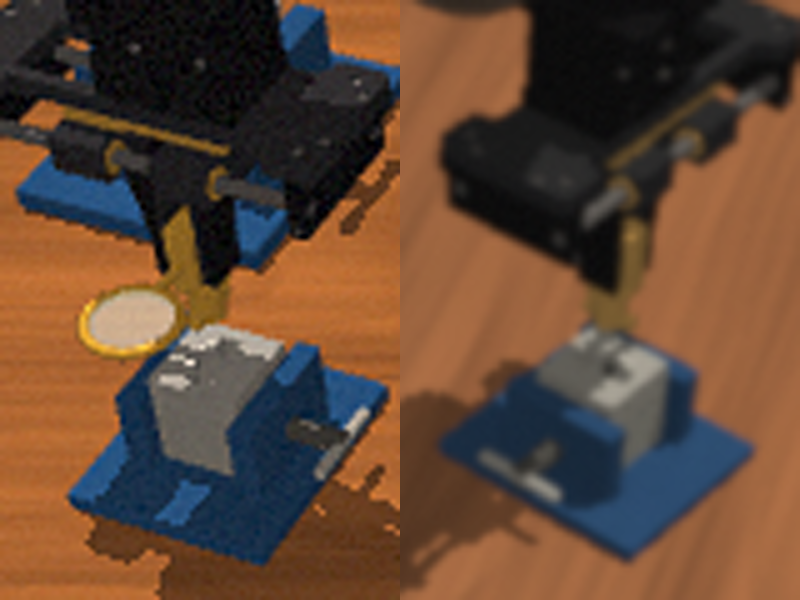

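play_rows --targets '[[[1,0,0,-0.01,0],[1,0,0,-0.02,0],[1,0,0,-0.028,0],[1,0,0,-0.028,0],[1,0,0,-0.028,0]]]'

```text
time_s: 8.57
tcp_pos: [0.5158, -0.1987, 0.1106]
ee_rot: [[0.935, -0.354, -0.002], [-0.354, -0.935, 0.0], [-0.002, 0.001, -1.0]]
wrist_force: [0.0, 0.5, -1.5]
gripper_width: 0.158
```

play_rows --targets '[[[1,0,0,0,0],[1,0,0,0,0]]]'

```text
time_s: 8.73
tcp_pos: [0.5167, -0.199, 0.1119]
ee_rot: [[0.935, -0.355, 0.001], [-0.355, -0.935, -0.0], [0.001, -0.0, -1.0]]
wrist_force: [0.2, 0.0, -1.6]
gripper_width: 0.162
```

Run:
```python
from h import *
s=sense();print(s["time_s"],s["tcp_pos"],np.array(s["ee_rot"]).round(3).tolist(),s["wrist_force"],s["moment"])
L=[]
for n in ["scene","side"]:
    c=get_calibration(n);im=capture(n);u,v=proj(c,[.5163,-.199,.075]).astype(int)
    print(n,[proj(c,p).round(1).tolist() for p in ([.5163,-.199,.062],[.5163,-.199,.067])],u-20,v-30)
    L.append(cv2.resize(im[v-30:v+30,u-20:u+20],(400,600),interpolation=cv2.INTER_CUBIC))
cv2.imwrite("pics/c6.png",np.hstack(L))
```

```text
8.7333 [ 0.51665863 -0.19899967  0.11190455] [[0.935, -0.355, 0.001], [-0.355, -0.935, -0.0], [0.001, -0.0, -1.0]] [ 0.24969051  0.0239852  -1.56861271] [-0.13628763  0.05242546  0.01612261]
scene [[177.7, 209.9], [177.4, 208.4]] 156 175
side [[306.6, 147.5], [306.7, 146.0]] 286 113
```

View pics/c6.png

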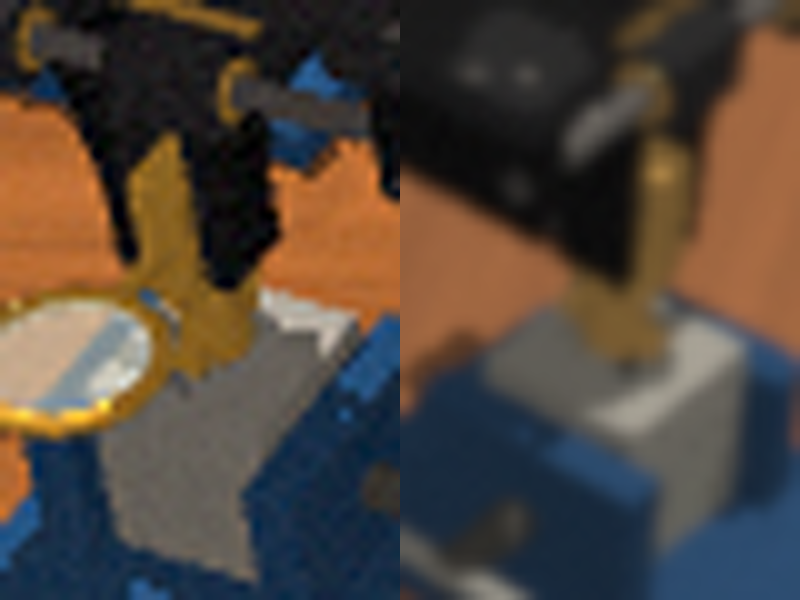

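The stem is over the bore in both views. I descend slowly while watching the force.

play_rows --targets '[[[1,0,0,-0.0015,0],[1,0,0,-0.003,0],[1,0,0,-0.0045,0],[1,0,0,-0.006,0],[1,0,0,-0.006,0]]]'

```text
time_s: 9.25
tcp_pos: [0.516, -0.199, 0.1051]
ee_rot: [[0.935, -0.355, -0.001], [-0.355, -0.935, 0.0], [-0.001, 0.0, -1.0]]
wrist_force: [-0.3, 0.5, -2.7]
gripper_width: 0.159
```

```bash
cat > s.py <<'E'
from h import *
s=sense();R=np.array(s["ee_rot"]);print(s["time_s"],s["tcp_pos"].round(4),"yaw",np.degrees(np.arctan2(R[1,0],R[0,0])).round(2),"F",s["wrist_force"].round(2),"M",s["moment"].round(3),s["gripper_width"],s["joints"].round(1))
E
python3 s.py
```

```text
9.25 [ 0.516  -0.199   0.1051] yaw -20.79 F [-0.35  0.47 -2.68] M [-0.094  0.051 -0.004] 0.15874069957609124 [ -4.3  22.9 -19.8  -0.  -47.3  73.5]
```

play_rows --targets '[[[1,0,0,-0.0015,0],[1,0,0,-0.003,0],[1,0,0,-0.0045,0],[1,0,0,-0.006,0],[1,0,0,-0.006,0]]]'

```text
time_s: 9.67
tcp_pos: [0.516, -0.1989, 0.0991]
ee_rot: [[0.935, -0.355, -0.001], [-0.355, -0.935, 0.0], [-0.001, 0.0, -1.0]]
wrist_force: [-1.0, 0.4, -1.5]
gripper_width: 0.164
```

play_rows --targets '[[[1,0,0,-0.0015,0],[1,0,0,-0.003,0],[1,0,0,-0.005,0],[1,0,0,-0.006,0],[1,0,0,-0.006,0]]]'

```text
time_s: 10.08
tcp_pos: [0.516, -0.1989, 0.0932]
ee_rot: [[0.935, -0.355, -0.001], [-0.355, -0.935, 0.0], [-0.001, 0.0, -1.0]]
wrist_force: [0.2, -0.3, -0.9]
gripper_width: 0.162
```

```bash
python3 s.py
```

```text
10.0833 [ 0.516  -0.1989  0.0932] yaw -20.79 F [ 0.23 -0.29 -0.86] M [-0.099  0.051 -0.042] 0.16195631984436853 [ -4.3  23.8 -20.5  -0.  -45.7  73.5]
```

Next I step down by 0.5 mm until the floor is felt.

play_rows --targets '[[[1,0,0,-0.0005,0],[1,0,0,-0.001,0],[1,0,0,-0.001,0],[1,0,0,-0.001,0]]]'

```text
time_s: 10.42
tcp_pos: [0.5163, -0.199, 0.0926]
ee_rot: [[0.935, -0.355, 0.0], [-0.355, -0.935, -0.0], [0.0, 0.0, -1.0]]
wrist_force: [-0.9, 0.4, -2.1]
gripper_width: 0.161
```

play_rows --targets '[[[1,0,0,-0.0005,0],[1,0,0,-0.0005,0],[1,0,0,-0.0005,0]]]'

```text
time_s: 10.67
tcp_pos: [0.5163, -0.199, 0.092]
ee_rot: [[0.935, -0.355, 0.0], [-0.355, -0.935, 0.0], [0.0, -0.0, -1.0]]
wrist_force: [0.4, 0.7, -2.1]
gripper_width: 0.158
```

```bash
python3 s.py
```

```text
10.6667 [ 0.5163 -0.199   0.092 ] yaw -20.79 F [ 0.43  0.69 -2.09] M [-0.057  0.046 -0.017] 0.15754878839900555 [ -4.3  23.9 -20.6  -0.  -45.5  73.5]
```

play_rows --targets '[[[1,0,0,-0.0005,0],[1,0,0,-0.0005,0],[1,0,0,-0.0005,0]]]'

```text
time_s: 10.92
tcp_pos: [0.5163, -0.199, 0.0915]
ee_rot: [[0.935, -0.355, 0.0], [-0.355, -0.935, 0.0], [0.0, -0.0, -1.0]]
wrist_force: [0.1, -0.1, -1.3]
gripper_width: 0.162
```

play_rows --targets '[[[1,0,0,-0.0005,0],[1,0,0,-0.0005,0],[1,0,0,-0.0005,0]]]'

```text
time_s: 11.17
tcp_pos: [0.5163, -0.199, 0.0915]
ee_rot: [[0.935, -0.355, 0.0], [-0.355, -0.935, -0.0], [0.0, 0.0, -1.0]]
wrist_force: [-1.0, 1.2, 1.6]
gripper_width: 0.16
```

```bash
python3 s.py
```

```text
11.1667 [ 0.5163 -0.199   0.0915] yaw -20.78 F [-1.    1.18  1.63] M [ 0.133  0.437 -0.002] 0.1595821294996803 [ -4.3  23.9 -20.6   0.  -45.4  73.5]
```

Floor felt: force rose by about 3 N at the expected height. I ease up 0.3 mm, then turn clockwise in 2° steps, reading the moment after each. A batch stays under 20°, so it cannot overshoot.

play_rows --targets '[[[1,0,0,0.0003,0],[1,0,0,0.0003,0]]]'

```text
time_s: 11.33
tcp_pos: [0.5163, -0.199, 0.0915]
ee_rot: [[0.935, -0.355, 0.0], [-0.355, -0.935, -0.0], [0.0, -0.0, -1.0]]
wrist_force: [-0.7, 0.7, 1.9]
gripper_width: 0.157
```

```bash
python3 s.py
```

```text
11.3333 [ 0.5163 -0.199   0.0915] yaw -20.79 F [-0.65  0.67  1.91] M [ 0.068  0.311 -0.032] 0.15710593779484044 [ -4.3  23.9 -20.6   0.  -45.4  73.5]
```

play_rows --targets '[[[1,0,0,0,-0.035],[1,0,0,0,-0.035]]]'

```text
time_s: 11.5
tcp_pos: [0.5165, -0.199, 0.0915]
ee_rot: [[0.922, -0.388, 0.001], [-0.388, -0.922, -0.0], [0.001, -0.0, -1.0]]
wrist_force: [-1.6, 0.2, 0.4]
gripper_width: 0.156
```

```bash
python3 s.py
```

```text
11.5 [ 0.5165 -0.199   0.0915] yaw -22.82 F [-1.63  0.23  0.45] M [ 0.009  0.189 -0.033] 0.1557819126879629 [ -4.3  23.9 -20.6   0.  -45.4  71.5]
```

play_rows --targets '[[[1,0,0,0,-0.035],[1,0,0,0,-0.035]]]'

```text
time_s: 11.67
tcp_pos: [0.5166, -0.199, 0.0915]
ee_rot: [[0.908, -0.419, 0.001], [-0.419, -0.908, -0.0], [0.001, -0.0, -1.0]]
wrist_force: [0.5, 0.9, 0.4]
gripper_width: 0.161
```

```bash
python3 s.py
```

```text
11.6667 [ 0.5166 -0.199   0.0915] yaw -24.79 F [0.5  0.86 0.37] M [-0.002  0.075 -0.045] 0.16138131379380716 [ -4.3  23.9 -20.6   0.  -45.4  69.5]
```

play_rows --targets '[[[1,0,0,0,-0.035],[1,0,0,0,-0.035]]]'

```text
time_s: 11.83
tcp_pos: [0.5167, -0.199, 0.0915]
ee_rot: [[0.893, -0.45, 0.001], [-0.45, -0.893, -0.0], [0.001, -0.0, -1.0]]
wrist_force: [1.1, -0.0, 0.4]
gripper_width: 0.16
```

```bash
python3 s.py
```

```text
11.8333 [ 0.5167 -0.199   0.0915] yaw -26.76 F [ 1.08 -0.02  0.35] M [ 0.039 -0.094  0.019] 0.159978975137246 [ -4.3  23.9 -20.6   0.  -45.4  67.5]
```

play_rows --targets '[[[1,0,0,0,-0.035],[1,0,0,0,-0.035]]]'

```text
time_s: 12.0
tcp_pos: [0.5168, -0.199, 0.0915]
ee_rot: [[0.877, -0.481, 0.001], [-0.481, -0.877, -0.0], [0.001, -0.0, -1.0]]
wrist_force: [1.3, 0.2, 1.0]
gripper_width: 0.161
```

```bash
python3 s.py
```

```text
12.0 [ 0.5168 -0.199   0.0915] yaw -28.74 F [1.29 0.17 1.04] M [-0.031 -0.05  -0.016] 0.1610427415852296 [ -4.3  23.9 -20.6   0.  -45.4  65.5]
```

play_rows --targets '[[[1,0,0,0,-0.035],[1,0,0,0,-0.035]]]'

```text
time_s: 12.17
tcp_pos: [0.5168, -0.199, 0.0915]
ee_rot: [[0.86, -0.511, 0.001], [-0.511, -0.86, -0.0], [0.001, -0.0, -1.0]]
wrist_force: [0.6, -0.0, -0.2]
gripper_width: 0.158
```

```bash
python3 s.py
```

```text
12.1667 [ 0.5168 -0.199   0.0915] yaw -30.74 F [ 0.63 -0.01 -0.25] M [-0.01  -0.223  0.022] 0.15826312620423463 [ -4.3  23.9 -20.6   0.  -45.4  63.5]
```

No ring yet (Mz within ±0.03). Continuing.

play_rows --targets '[[[1,0,0,0,-0.035],[1,0,0,0,-0.035]]]'

```text
time_s: 12.33
tcp_pos: [0.5167, -0.199, 0.0915]
ee_rot: [[0.841, -0.541, 0.001], [-0.541, -0.841, -0.0], [0.001, -0.0, -1.0]]
wrist_force: [0.8, -0.1, 0.6]
gripper_width: 0.156
```

```bash
python3 s.py
```

```text
12.3333 [ 0.5167 -0.199   0.0915] yaw -32.74 F [ 0.77 -0.09  0.65] M [-0.112 -0.237  0.016] 0.15577696320478185 [ -4.3  23.9 -20.6   0.  -45.4  61.5]
```

play_rows --targets '[[[1,0,0,0,-0.035],[1,0,0,0,-0.035]]]'

```text
time_s: 12.5
tcp_pos: [0.5167, -0.199, 0.0915]
ee_rot: [[0.822, -0.57, 0.001], [-0.57, -0.822, -0.0], [0.001, -0.0, -1.0]]
wrist_force: [0.7, -0.4, 0.4]
gripper_width: 0.158
```

```bash
python3 s.py
```

```text
12.5 [ 0.5167 -0.199   0.0915] yaw -34.73 F [ 0.7  -0.45  0.44] M [-0.102 -0.298 -0.038] 0.15775133526800425 [ -4.3  23.9 -20.6   0.  -45.4  59.5]
```

play_rows --targets '[[[1,0,0,0,-0.035],[1,0,0,0,-0.035]]]'

```text
time_s: 12.67
tcp_pos: [0.5166, -0.199, 0.0915]
ee_rot: [[0.801, -0.598, 0.001], [-0.598, -0.801, -0.0], [0.001, -0.0, -1.0]]
wrist_force: [0.7, -0.2, 0.0]
gripper_width: 0.162
```

```bash
python3 s.py
```

```text
12.6667 [ 0.5166 -0.199   0.0915] yaw -36.73 F [ 0.75 -0.18  0.02] M [-0.065 -0.29   0.005] 0.16211002716803852 [ -4.3  23.9 -20.6   0.  -45.4  57.5]
```

play_rows --targets '[[[1,0,0,0,-0.035],[1,0,0,0,-0.035]]]'

```text
time_s: 12.83
tcp_pos: [0.5166, -0.199, 0.0915]
ee_rot: [[0.78, -0.626, 0.001], [-0.626, -0.78, -0.0], [0.001, -0.0, -1.0]]
wrist_force: [-0.0, -0.3, 1.0]
gripper_width: 0.157
```

```bash
python3 s.py
```

```text
12.8333 [ 0.5166 -0.199   0.0915] yaw -38.74 F [-0.01 -0.26  0.98] M [-0.124 -0.342 -0.035] 0.15744938216310864 [ -4.3  23.9 -20.6   0.  -45.4  55.5]
```

play_rows --targets '[[[1,0,0,0,-0.035],[1,0,0,0,-0.035]]]'

```text
time_s: 13.0
tcp_pos: [0.5165, -0.199, 0.0915]
ee_rot: [[0.758, -0.653, 0.001], [-0.653, -0.758, -0.0], [0.0, -0.0, -1.0]]
wrist_force: [1.9, -0.7, 0.8]
gripper_width: 0.16
```

```bash
python3 s.py
```

```text
13.0 [ 0.5165 -0.199   0.0915] yaw -40.74 F [ 1.86 -0.66  0.77] M [-0.081 -0.286 -0.007] 0.16040415435059077 [ -4.3  23.9 -20.6   0.  -45.4  53.5]
```

play_rows --targets '[[[1,0,0,0,-0.035],[1,0,0,0,-0.035]]]'

```text
time_s: 13.17
tcp_pos: [0.5165, -0.199, 0.0915]
ee_rot: [[0.734, -0.679, 0.0], [-0.679, -0.734, -0.0], [0.0, -0.0, -1.0]]
wrist_force: [1.1, -0.2, 0.5]
gripper_width: 0.16
```

```bash
python3 s.py
```

```text
13.1667 [ 0.5165 -0.199   0.0915] yaw -42.75 F [ 1.13 -0.21  0.46] M [-0.12  -0.263 -0.031] 0.15986682466638827 [ -4.3  23.9 -20.6   0.  -45.4  51.5]
```

play_rows --targets '[[[1,0,0,0,-0.035],[1,0,0,0,-0.035]]]'

```text
time_s: 13.33
tcp_pos: [0.5164, -0.199, 0.0915]
ee_rot: [[0.71, -0.704, 0.0], [-0.704, -0.71, -0.0], [0.0, -0.0, -1.0]]
wrist_force: [0.8, -1.2, 1.2]
gripper_width: 0.156
```

```bash
python3 s.py
```

```text
13.3333 [ 0.5164 -0.199   0.0915] yaw -44.75 F [ 0.78 -1.2   1.19] M [-0.101 -0.304  0.009] 0.15569806167265018 [ -4.3  23.9 -20.6   0.  -45.4  49.5]
```

play_rows --targets '[[[1,0,0,0,-0.035],[1,0,0,0,-0.035]]]'

```text
time_s: 13.5
tcp_pos: [0.5164, -0.199, 0.0915]
ee_rot: [[0.685, -0.728, 0.0], [-0.728, -0.685, -0.0], [0.0, -0.0, -1.0]]
wrist_force: [1.2, 0.4, 0.7]
gripper_width: 0.156
```

```bash
python3 s.py
```

```text
13.5 [ 0.5164 -0.199   0.0915] yaw -46.76 F [1.23 0.39 0.72] M [-0.058 -0.254  0.025] 0.15629923598447787 [ -4.3  23.9 -20.6   0.  -45.4  47.5]
```

play_rows --targets '[[[1,0,0,0,-0.035],[1,0,0,0,-0.035]]]'

```text
time_s: 13.67
tcp_pos: [0.5164, -0.199, 0.0915]
ee_rot: [[0.659, -0.752, 0.0], [-0.752, -0.659, -0.0], [0.0, -0.0, -1.0]]
wrist_force: [1.2, -0.3, 1.6]
gripper_width: 0.158
```

```bash
python3 s.py
```

```text
13.6667 [ 0.5164 -0.199   0.0915] yaw -48.76 F [ 1.19 -0.32  1.59] M [-0.111 -0.218  0.006] 0.15802825589602912 [ -4.3  23.9 -20.6   0.  -45.4  45.5]
```

play_rows --targets '[[[1,0,0,0,-0.035],[1,0,0,0,-0.035]]]'

```text
time_s: 13.83
tcp_pos: [0.5164, -0.199, 0.0915]
ee_rot: [[0.633, -0.775, 0.0], [-0.775, -0.633, -0.0], [0.0, -0.0, -1.0]]
wrist_force: [1.5, -0.8, 1.7]
gripper_width: 0.161
```

```bash
python3 s.py
```

```text
13.8333 [ 0.5164 -0.199   0.0915] yaw -50.76 F [ 1.52 -0.81  1.75] M [-0.097 -0.241  0.032] 0.16106525942565267 [ -4.3  23.9 -20.6   0.  -45.4  43.5]
```

play_rows --targets '[[[1,0,0,0,-0.035],[1,0,0,0,-0.035]]]'

```text
time_s: 14.0
tcp_pos: [0.5163, -0.199, 0.0915]
ee_rot: [[0.605, -0.796, 0.0], [-0.796, -0.605, -0.0], [0.0, -0.0, -1.0]]
wrist_force: [0.1, 0.8, 1.3]
gripper_width: 0.158
```

```bash
python3 s.py
```

```text
14.0 [ 0.5163 -0.199   0.0915] yaw -52.77 F [0.09 0.79 1.29] M [-0.053 -0.279  0.039] 0.15787864857979944 [ -4.3  23.9 -20.6   0.  -45.4  41.5]
```

play_rows --targets '[[[1,0,0,0,-0.035],[1,0,0,0,-0.035]]]'

```text
time_s: 14.17
tcp_pos: [0.5164, -0.199, 0.0915]
ee_rot: [[0.577, -0.817, 0.0], [-0.817, -0.577, -0.0], [0.0, -0.0, -1.0]]
wrist_force: [0.5, 0.0, 1.4]
gripper_width: 0.16
```

```bash
python3 s.py
```

```text
14.1667 [ 0.5164 -0.199   0.0915] yaw -54.78 F [0.49 0.01 1.41] M [-0.13  -0.219 -0.041] 0.15979201565631532 [ -4.3  23.9 -20.6   0.  -45.4  39.5]
```

play_rows --targets '[[[1,0,0,0,-0.035],[1,0,0,0,-0.035]]]'

```text
time_s: 14.33
tcp_pos: [0.5163, -0.199, 0.0915]
ee_rot: [[0.548, -0.837, 0.0], [-0.837, -0.548, -0.0], [0.0, -0.0, -1.0]]
wrist_force: [0.0, 0.7, 1.3]
gripper_width: 0.153
```

```bash
python3 s.py
```

```text
14.3333 [ 0.5163 -0.199   0.0915] yaw -56.78 F [0.01 0.74 1.34] M [-0.118 -0.246 -0.029] 0.15308451287317806 [ -4.3  23.9 -20.6   0.  -45.4  37.5]
```

play_rows --targets '[[[1,0,0,0,-0.035],[1,0,0,0,-0.035]]]'

```text
time_s: 14.5
tcp_pos: [0.5163, -0.199, 0.0915]
ee_rot: [[0.518, -0.855, -0.0], [-0.855, -0.518, -0.0], [0.0, 0.0, -1.0]]
wrist_force: [0.5, -0.1, 3.0]
gripper_width: 0.158
```

```bash
python3 s.py
```

```text
14.5 [ 0.5163 -0.199   0.0915] yaw -58.78 F [ 0.52 -0.11  2.98] M [-0.123 -0.146  0.068] 0.1581600086350102 [ -4.3  23.9 -20.6   0.  -45.4  35.5]
```

play_rows --targets '[[[1,0,0,0,-0.0175],[1,0,0,0,-0.0175]]]'

```text
time_s: 14.67
tcp_pos: [0.5163, -0.199, 0.0914]
ee_rot: [[0.503, -0.865, -0.0], [-0.865, -0.503, -0.0], [0.0, 0.0, -1.0]]
wrist_force: [-0.1, -0.3, 4.0]
gripper_width: 0.158
```

```bash
python3 s.py
```

```text
14.6667 [ 0.5163 -0.199   0.0914] yaw -59.83 F [-0.06 -0.25  4.02] M [-0.085 -0.067  0.15 ] 0.15843133485450994 [ -4.3  23.9 -20.6   0.  -45.4  34.5]
```

play_rows --targets '[[[1,0,0,0,-0.0175],[1,0,0,0,-0.0175]]]'

```text
time_s: 14.83
tcp_pos: [0.5162, -0.199, 0.0915]
ee_rot: [[0.486, -0.874, -0.0], [-0.874, -0.486, -0.0], [0.0, 0.0, -1.0]]
wrist_force: [0.8, 0.4, 2.5]
gripper_width: 0.158
```

```bash
python3 s.py
```

```text
14.8333 [ 0.5162 -0.199   0.0915] yaw -60.89 F [0.8  0.43 2.54] M [-0.134 -0.074  0.165] 0.1581598646334143 [ -4.3  23.9 -20.6   0.  -45.4  33.4]
```

play_rows --targets '[[[1,0,0,0,-0.0175],[1,0,0,0,-0.0175]]]'

```text
time_s: 15.0
tcp_pos: [0.5163, -0.199, 0.0914]
ee_rot: [[0.471, -0.882, -0.0], [-0.882, -0.471, -0.0], [0.0, 0.0, -1.0]]
wrist_force: [0.7, -0.6, 3.4]
gripper_width: 0.159
```

```bash
python3 s.py
```

```text
15.0 [ 0.5163 -0.199   0.0914] yaw -61.93 F [ 0.66 -0.6   3.41] M [-0.137 -0.054  0.1  ] 0.15929443158016832 [ -4.3  23.9 -20.6   0.  -45.4  32.4]
```

play_rows --targets '[[[1,0,0,0,-0.0175],[1,0,0,0,-0.0175]]]'

```text
time_s: 15.17
tcp_pos: [0.5163, -0.199, 0.0914]
ee_rot: [[0.455, -0.891, -0.0], [-0.891, -0.455, -0.0], [0.0, 0.0, -1.0]]
wrist_force: [-0.7, -0.7, 4.3]
gripper_width: 0.161
```

```bash
python3 s.py
```

```text
15.1667 [ 0.5163 -0.199   0.0914] yaw -62.94 F [-0.74 -0.67  4.29] M [-0.136  0.07   0.138] 0.16112351870635896 [ -4.3  23.9 -20.6   0.  -45.4  31.3]
```

play_rows --targets '[[[1,0,0,0,-0.0175],[1,0,0,0,-0.0175]]]'

```text
time_s: 15.33
tcp_pos: [0.5163, -0.199, 0.0914]
ee_rot: [[0.439, -0.898, -0.0], [-0.898, -0.439, -0.0], [0.0, 0.0, -1.0]]
wrist_force: [0.1, -0.1, 4.0]
gripper_width: 0.157
```

```bash
python3 s.py
```

```text
15.3333 [ 0.5163 -0.199   0.0914] yaw -63.95 F [ 0.09 -0.12  4.04] M [-0.154  0.029  0.118] 0.157028138102786 [ -4.3  23.9 -20.6   0.  -45.4  30.3]
```

play_rows --targets '[[[1,0,0,0,-0.0175],[1,0,0,0,-0.0175]]]'

```text
time_s: 15.5
tcp_pos: [0.5163, -0.199, 0.0914]
ee_rot: [[0.423, -0.906, 0.0], [-0.906, -0.423, -0.0], [0.0, 0.0, -1.0]]
wrist_force: [-0.8, -0.8, 5.1]
gripper_width: 0.157
```

```bash
python3 s.py
```

```text
15.5 [ 0.5163 -0.199   0.0914] yaw -64.96 F [-0.77 -0.81  5.07] M [-0.144  0.109  0.173] 0.15665563145558326 [ -4.3  23.9 -20.6   0.  -45.4  29.3]
```

Onset: no torque at yaw −56.8, rising at −58.8, steady at about 0.13–0.15 N m from −59.8. I take −59.1 as the onset, so the target yaw is about −79.1, leaving 14.15° = 0.247 rad.

play_rows --targets '[[[1,0,0,0.0003,-0.03],[1,0,0,0.0003,-0.06],[1,0,0,0.0003,-0.09],[1,0,0,0.0003,-0.12],[1,0,0,0.0003,-0.15]]]'

```text
time_s: 15.92
tcp_pos: [0.5162, -0.199, 0.0914]
ee_rot: [[0.282, -0.959, -0.0], [-0.959, -0.282, 0.0], [-0.0, 0.0, -1.0]]
wrist_force: [0.8, -0.1, 2.9]
gripper_width: 0.158
```

```bash
python3 s.py
```

```text
15.9167 [ 0.5162 -0.199   0.0914] yaw -73.59 F [ 0.79 -0.07  2.88] M [-0.213 -0.081  0.172] 0.15829505773084607 [ -4.3  23.9 -20.6  -0.  -45.4  20.7]
```

play_rows --targets '[[[1,0,0,0,-0.03],[1,0,0,0,-0.06],[1,0,0,0,-0.085],[1,0,0,0,-0.085]]]'

```text
time_s: 16.25
tcp_pos: [0.5162, -0.199, 0.0915]
ee_rot: [[0.201, -0.98, -0.0], [-0.98, -0.201, 0.0], [-0.0, 0.0, -1.0]]
wrist_force: [0.6, -0.8, 1.9]
gripper_width: 0.156
```

```bash
python3 s.py
```

```text
16.25 [ 0.5162 -0.199   0.0915] yaw -78.42 F [ 0.57 -0.82  1.9 ] M [-0.288 -0.134  0.159] 0.15550086096378815 [ -4.3  23.9 -20.6  -0.  -45.4  15.9]
```

play_rows --targets '[[[1,0,0,0,-0.012],[1,0,0,0,-0.012],[1,0,0,0,-0.012],[1,0,0,0,-0.012]]]'

```text
time_s: 16.58
tcp_pos: [0.5162, -0.199, 0.0915]
ee_rot: [[0.19, -0.982, -0.0], [-0.982, -0.19, 0.0], [-0.0, 0.0, -1.0]]
wrist_force: [0.8, -1.4, 1.7]
gripper_width: 0.157
```

```bash
python3 s.py
```

```text
16.5833 [ 0.5162 -0.199   0.0915] yaw -79.06 F [ 0.83 -1.41  1.66] M [-0.319 -0.169  0.167] 0.15700278546988367 [ -4.3  23.9 -20.6  -0.  -45.4  15.2]
```

play_rows --targets '[[[0.7,0,0,0,0],[0.5,0,0,0,0],[0.3,0,0,0,0],[0,0,0,0,0],[0,0,0,0,0]]]'

```text
time_s: 17.0
tcp_pos: [0.516, -0.1989, 0.0914]
ee_rot: [[0.19, -0.982, -0.001], [-0.982, -0.19, 0.0], [-0.0, 0.001, -1.0]]
wrist_force: [0.7, -0.4, -0.2]
gripper_width: 0.454
```

play_rows --targets '[[[0,0,0,0,0],[0,0,0,0,0],[0,0,0,0,0],[0,0,0,0,0],[0,0,0,0,0]]]'

```text
time_s: 17.42
tcp_pos: [0.5163, -0.199, 0.0917]
ee_rot: [[0.19, -0.982, -0.0], [-0.982, -0.19, 0.0], [-0.0, 0.0, -1.0]]
wrist_force: [-0.7, 0.6, -0.3]
gripper_width: 0.834
```

play_rows --targets '[[[0,0,0,0,0],[0,0,0,0,0],[0,0,0,0,0],[0,0,0,0,0],[0,0,0,0,0]]]'

```text
time_s: 17.83
tcp_pos: [0.5163, -0.199, 0.0917]
ee_rot: [[0.19, -0.982, 0.0], [-0.982, -0.19, -0.0], [0.0, -0.0, -1.0]]
wrist_force: [-0.3, 0.0, 0.8]
gripper_width: 1.0
```

```bash
python3 s.py
```

```text
17.8333 [ 0.5163 -0.199   0.0917] yaw -79.06 F [-0.26  0.05  0.79] M [ 0.005  0.063 -0.016] 0.9996516753564324 [ -4.3  23.9 -20.6   0.  -45.5  15.2]
```

play_rows --targets '[[[0,0,0,0.01,0],[0,0,0,0.03,0],[0,0,0,0.06,0],[0,0,0,0.09,0],[0,0,0,0.11,0]]]'

```text
time_s: 18.25
tcp_pos: [0.5173, -0.1994, 0.2056]
ee_rot: [[0.19, -0.982, 0.004], [-0.982, -0.19, -0.001], [0.002, -0.004, -1.0]]
wrist_force: [0.0, -0.1, 0.5]
gripper_width: 1.0
```

play_rows --targets '[[[0,-0.008,0.04,0.02,0],[0,-0.008,0.04,0.04,0],[0,-0.008,0.04,0.04,0],[0,-0.008,0.04,0.04,0],[0,-0.008,0.04,0.04,0]]]'

```text
time_s: 18.67
tcp_pos: [0.5079, -0.159, 0.2415]
ee_rot: [[0.19, -0.982, -0.0], [-0.982, -0.19, 0.0], [-0.0, 0.0, -1.0]]
wrist_force: [-0.2, -0.6, -0.4]
gripper_width: 1.002
```

```bash
python3 s.py
python3 - <<'E'
from h import *
c=get_calibration("wrist");np.save("cal7.npy",c,allow_pickle=True);im=capture("wrist");cv2.imwrite("pics/w7.png",im)
u,v=proj(c,[.5163,-.199,.1]).astype(int);v=max(v,75);print(u-100,v-75)
cv2.imwrite("pics/c7.png",cv2.resize(im[v-75:v+75,u-100:u+100],(800,600),interpolation=cv2.INTER_CUBIC))
E
```

```text
18.6667 [ 0.5079 -0.159   0.2415] yaw -79.07 F [-0.21 -0.57 -0.36] M [-0.029  0.043 -0.035] 1.0024388183172421 [  0.1  12.9 -12.4  -0.  -64.7  10.9]
180 72
```

View pics/c7.png

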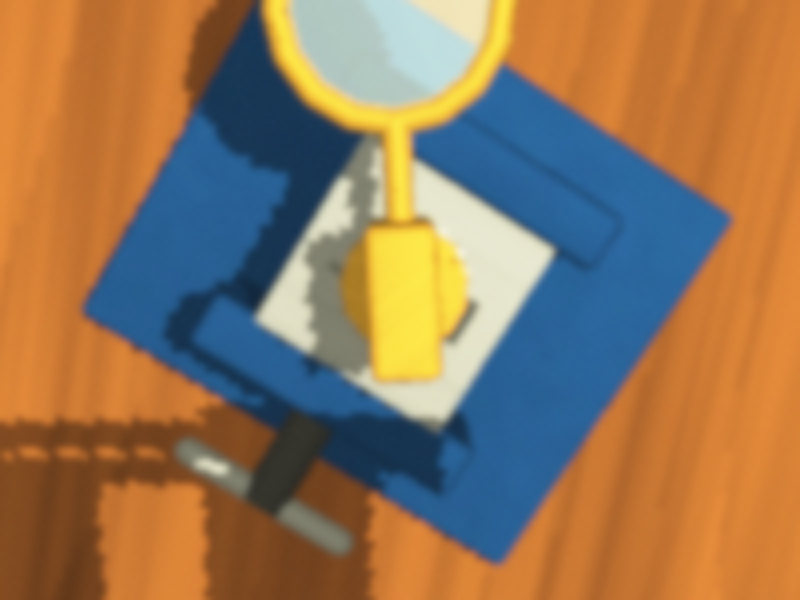

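Run:
```python
from h import *
c=np.load("cal7.npy",allow_pickle=True).item()
q=np.array([plane(c,180+x/4-.4,72+y/4-.4,.107)*1000 for x,y in [(368,228),(437,225),(441,380),(375,380)]])[:,:2]
print(q.mean(0),[np.hypot(*(q[i]-q[i-1])).round(1) for i in range(4)])
for d in (q[0]-q[3],q[1]-q[2]):print(np.degrees(np.arctan2(d[1],d[0])))
for d in (q[1]-q[0],q[2]-q[3]):print(np.degrees(np.arctan2(d[1],d[0]))+0)
im=cv2.imread("pics/w7.png");hsv=cv2.cvtColor(im,cv2.COLOR_BGR2HSV);m=cv2.inRange(hsv,(20,130,120),(35,255,255))
m[103:]=0;m[:,:235]=0;m[:,320:]=0
k=max(cv2.findContours(m,cv2.RETR_EXTERNAL,cv2.CHAIN_APPROX_NONE)[0],key=cv2.contourArea)
k=k[k[:,0,1]<99]
e=cv2.fitEllipse(np.array([plane(c,*p[0],.0895)[:2]*1000 for p in k],np.float32));print(e)
d=np.array(e[0])-q.mean(0);print(np.hypot(*d),np.degrees(np.arctan2(d[1],d[0])))
d=np.array(e[0])-[516.3,-199];print(np.hypot(*d),np.degrees(np.arctan2(d[1],d[0])))
```

```text
[ 516.19108487 -199.65846389] [np.float64(28.9), np.float64(13.0), np.float64(29.5), np.float64(12.8)]
-76.69888034920994
-77.16537437425686
-166.55064565235824
-168.99142719174287
((529.8428344726562, -253.94802856445312), (47.106597900390625, 47.395633697509766), 129.92868041992188)
55.97970256555735 -75.8849575168438
56.592351149901205 -76.1544734970397
```

```bash
python3 -c "
from station import *
print(finish_job())"
```

```text
the job is handed in; nothing more can be done
None
```

The job is handed in. I lifted the small brass magnifier out of the teak stand and pushed its stem fully down into the smaller vice's socket. I then turned it clockwise past the rise in resistance and let go, at about 17 s of the 64 s allowed.

- **Insertion:** The floor was felt at the expected height, with a force change of about 3 N. The block centre in the final wrist view is within 1 mm of the socket axis. While turning, the downward push on the socket stayed under about 7 N.
- **Resistance:** The torque was nil up to tool yaw −56.8°, rising at −58.8°, and about 0.13–0.17 N m from −59.8° on. I stopped the tool at −79.06° and let go there.
- **Disagreement:** The picture after release puts the magnifier itself at about −76.4°, give or take a degree, so it lagged the tool by some 2.5° in the grip. The actual turn past the onset is therefore probably 18.5–20°, perhaps 1–1.5° short. I left it rather than grip it again.
- **Bystanders:** The arm never went near the striker, dish or coin, but I took no final picture of them.

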